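# Put the four turned bushes in their sized nests

## Task

Pick the four turned steel bushes out from the other parts on the bench and stand each one, flange down, in the round nest made for its size: the smallest bush in the smallest nest and so on up to the largest. Each must sit upright and flat on the floor of its pocket; leave the nozzle and the bored block where they are.

Things in the scene. Friction and masses are not known exactly. Their poses are not given: they have to be found in the camera images.
- bush_18: The smallest of four loose turned steel bushes: plain sleeve 13 mm in diameter above a foot flange 18 mm across and 4 mm thick, 30 mm high in all, with an open bore in its top. Stands on its flange on the bench. Origin: centre of its underside; z is its axis, upward.
- nest_32: The smallest of four fixed nests: a black square base plate 50 mm wide and 3 mm thick, a small steel screw head in each corner, carrying a bare aluminium ring (wall 5 mm) that forms a round pocket 32 mm in diameter, 6 mm deep. Pocket floor 3 mm and ring top 9 mm above the bench. It takes the bush with the 18 mm flange with 7 mm to spare all round; the next larger bush does not go in. Origin: centre of its underside on the bench, on the pocket's axis; z up.
- bush_34: The second smallest of four loose turned steel bushes: sleeve about 26 mm in diameter above a foot flange 34 mm across and about 7 mm thick (for contact its side is a plain cone from the flange edge to the top, which a grip across it from above holds well), 28 mm high in all, with an open bore in its top. Stands on its flange on the bench. Origin: centre of its underside; z is its axis, upward.
- nest_48: The second smallest of four fixed nests: a black square base plate 66 mm wide and 3 mm thick, a small steel screw head in each corner, carrying a bare aluminium ring (wall 5 mm) that forms a round pocket 48 mm in diameter, 6 mm deep. Pocket floor 3 mm and ring top 9 mm above the bench. It takes the bush with the 34 mm flange with 7 mm to spare all round; the next larger bush does not go in. Origin: centre of its underside on the bench, on the pocket's axis; z up.
- bush_50: The second largest of four loose turned steel bushes: plain sleeve 40 mm in diameter above a foot flange 50 mm across and 5 mm thick, 32 mm high in all, with an open bore in its top. Stands on its flange on the bench. Origin: centre of its underside; z is its axis, upward.
- nest_64: The second largest of four fixed nests: a black square base plate 82 mm wide and 3 mm thick, a small steel screw head in each corner, carrying a bare aluminium ring (wall 5 mm) that forms a round pocket 64 mm in diameter, 6 mm deep. Pocket floor 3 mm and ring top 9 mm above the bench. It takes the bush with the 50 mm flange with 7 mm to spare all round; the next larger bush does not go in. Origin: centre of its underside on the bench, on the pocket's axis; z up.
- bush_66: The largest of four loose turned steel bushes: plain sleeve 52 mm in diameter above a foot flange 66 mm across and 5 mm thick, 36 mm high in all, with an open bore in its top. Stands on its flange on the bench. Origin: centre of its underside; z is its axis, upward.
- nest_80: The largest of four fixed nests: a black square base plate 98 mm wide and 3 mm thick, a small steel screw head in each corner, carrying a bare aluminium ring (wall 5 mm) that forms a round pocket 80 mm in diameter, 6 mm deep. Pocket floor 3 mm and ring top 9 mm above the bench. It takes the bush with the 66 mm flange with 7 mm to spare all round; the next larger bush does not go in. Origin: centre of its underside on the bench, on the pocket's axis; z up.
- nozzle: A loose pale blast nozzle standing among the bushes, not to be moved: 27 mm across its collar, tapering to a narrow tip, 44 mm high. Origin: centre of its underside; z up.
- block: A loose bored aluminium block among the bushes, not to be moved: 30 (x) x 40 (y) x 22 mm high, with a hole in its top. Origin: centre of its underside; z up.
Mind the look-alikes: they are no part of the job. Leave any purple look-alike of the bush_34 alone. What is shaped like the bush_50 but purple is not meant.

How it is judged:
At the end, for the whole second after the job is handed in: Every bush stands upright (within 0.08 rad), flange down and at rest (under 0.02 m/s) on the floor of the pocket of its own size: its axis within 9.5 mm of the pocket's axis and its underside 1 to 5 mm above the bench (the floor is at 3 mm) (horizontal distance between bush_18 and nest_32 below 0.0095 m and z of bush_18 in the frame of nest_32 between 0.001 and 0.005 m and angle between each of bush_18, bush_34, bush_50, bush_66's own z axis and vertical below 0.08 rad and linear speed of each of bush_18, bush_34, bush_50, bush_66 below 0.02 m/s and horizontal distance between bush_34 and nest_48 below 0.0095 m and z of bush_34 in the frame of nest_48 between 0.001 and 0.005 m and horizontal distance between bush_50 and nest_64 below 0.0095 m and z of bush_50 in the frame of nest_64 between 0.001 and 0.005 m and horizontal distance between bush_66 and nest_80 below 0.0095 m and z of bush_66 in the frame of nest_80 between 0.001 and 0.005 m); the robot touches nothing.
It fails at once if the nozzle is pushed more than 20 mm or tipped over (distance of nozzle from where it was at the start of the episode above 0.02 m or angle between nozzle's own z axis and vertical above 0.6 rad).
It fails at once if the block is pushed more than 20 mm or tipped over (distance of block from where it was at the start of the episode above 0.02 m or angle between block's own z axis and vertical above 0.6 rad).
It also fails if it takes over 99 s, if anything falls off the work surface, if the arm or the gripper's body presses on something with over 40 N, if the wrist force passes 120 N, or if a joint passes its speed limit or range.

## Robot

A 6-joint arm with a two-finger parallel gripper is mounted at the origin on a cart in front of the work surface, level with it; the furniture and walls round the work are solid. World frame = base frame: x ahead of the robot, y to its left, z up, the work surface at z = 0. Lengths are in m, angles in rad, forces in N, time in s.
With the tool pointing down it reaches from about 0.275 to 0.75 m from the base axis. Payload 10.2 kg.
Tool frame: the origin (TCP) lies midway between the tips of the shut fingers; the grasp point (between the pads) lies 19 mm behind it (env.hold_point_z is the distance from the TCP to the grasp point, in m); z points along the fingers, y is the line along which they close (so a half turn about z gives the same grasp; the last joint's range is limited). The gripper opens to 85 mm and grips with 20 to 120 N. Pads are 22 mm wide; open, the fingers measure 114 mm over their backs; the gripper's body (76 mm by 85 mm) begins 54 mm behind the grasp point. The pads swing forward as they close: fully open they stand 13 mm farther back than shut.
Start: joints at [1.063, 0.313, 1.498, -0, 1.331, -0.223], TCP at [0.148, 0.504, 0.231] pointing down, gripper open.
Joint ranges: [-2.94, 2.94], [-0.97, 2.17], [0.19, 2.56], [-1.23, 4.37], [0.02, 3.11], [-2.88, 2.88]. Speed limits (rad/s): [2.39, 2.39, 3.01, 3.14, 3.14, 3.14].

## Interface

Orientations are given as a unit quaternion [x, y, z, w].
In Python, from bench import env, kinematics, monitor, eyes, job gives the robot as it stands. The module is installed in compiled form; this text tells all that it offers. Calls block until the motion is done:
- env.reach(position, orientation): joint-space move of the TCP to a pose.
- env.movel(position, velocity=0.15, frame=None, guard=None): straight line of the TCP; frame=None keeps the orientation; velocity is the mean speed in m/s. With guard (N) it stops when the force on the tool has changed by that much, and returns True; else False.
- env.set_joints(angles): joint-space move.
- env.release() and env.close_gripper(effort=None): open the fingers fully, or close them until they stop; effort is the grip in N (None keeps the last).
- env.hold(seconds).
- kinematics.ik(position, orientation): joint angles nearest the present ones, or None.
- monitor.sense(): the state.
- eyes.grab_frame(name): name is "scene" or "top" or "wrist"; returns a dict with "frame" (480x640x3 uint8, red, green, blue), "mtx" (3x3 intrinsics, pixels), "view" (4x4, takes a point from world to camera coordinates). Camera axes: x right, y down, z forward; pixel columns grow to the right and rows downward; lengths in m; the calibration is good to about 2 mm. A picture is of the moment at which its call begins. There is no depth.
A pose or a line that the arm cannot do raises env.MotionError and nothing moves.
- job.hand_in(): hands the job in; it is judged then, once.
The state is a dict: "clock": time; "joints": joint angles; "qvel": joint speeds; "joint_efforts": joint torques, N m; "position": TCP position; "ee_rot": TCP orientation; "contact_force": force on the tool from outside, world axes, zero at the start; "ft_torque": the same for the moment, N m; "finger_gap": opening from 0.0 (shut) to 1.0 (fully open); "gripper_force": force on a finger pad.
Only numpy, scipy, OpenCV 4.12 (cv2) and the standard library are available. Lean on these libraries where they do the work, as an engineer would, in place of code of your own. Each camera call takes 0.05 s, during which the arm holds its last target. There are 200 camera calls.

## Working session

There is one attempt and no reset: what is moved stays moved. The work goes in short steps, each a Python script; the robot and the scene stay as the last script left them, time stands still between calls to the robot, and variables do not carry over. Pictures are saved under pics/ and viewed, at most 14 in all, crops included, and the job is handed in when it is done.

```bash
mkdir -p pics; python3 - <<'E'
from bench import env, monitor, eyes
import cv2, numpy as np
np.set_printoptions(precision=4,suppress=True)
for n in ("top","scene"):
    f=eyes.grab_frame(n); cv2.imwrite(f"pics/{n}0.png",f["frame"][:,:,::-1]); print(n,f["mtx"],f["view"])
    np.savez(f"pics/{n}0.npz",**f)
print(monitor.sense())
E
```

```text
top [[540.6142   0.     319.6223]
 [  0.     540.6142 243.6853]
 [  0.       0.       1.    ]] [[ 0.017  -0.9997  0.0159  0.0694]
 [-0.993  -0.0188 -0.1169  0.5325]
 [ 0.1171 -0.0137 -0.993   1.0549]
 [ 0.      0.      0.      1.    ]]
scene [[483.0007   0.     324.6696]
 [  0.     483.0007 248.386 ]
 [  0.       0.       1.    ]] [[-0.5064 -0.8623 -0.0041  0.3219]
 [-0.4664  0.278  -0.8398  0.2746]
 [ 0.7252 -0.4234 -0.543   0.6293]
 [ 0.      0.      0.      1.    ]]
{'clock': 0.1, 'joints': array([ 1.0626,  0.3134,  1.4984, -0.    ,  1.331 , -0.2234]), 'qvel': array([-0.0019, -0.0016, -0.0022,  0.0001,  0.0001,  0.0021]), 'joint_efforts': array([  0.0025, -41.2902, -26.0141,  -0.0001,   0.0031,  -0.    ]), 'position': array([0.1474, 0.5036, 0.2308]), 'ee_rot': array([ 0.1419,  0.9899, -0.0006, -0.0002]), 'contact_force': array([-0.3753, -0.1372, -0.1446]), 'ft_torque': array([-0.0322, -0.0136, -0.0236]), 'gripper_force': 0.0, 'finger_gap': 1.0010571815517884}
```

View pics/top0.png

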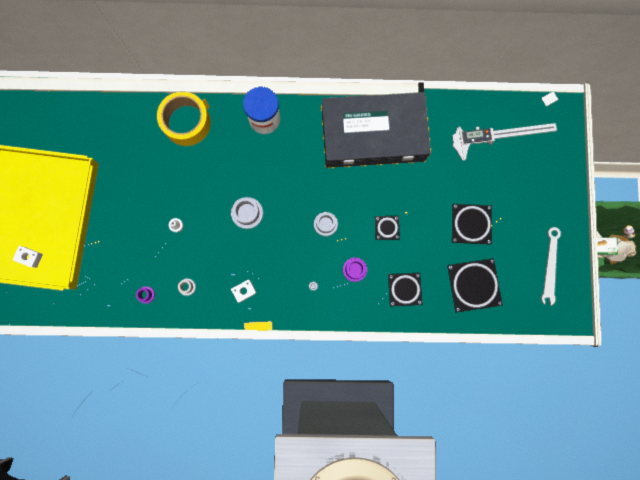

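View pics/scene0.png

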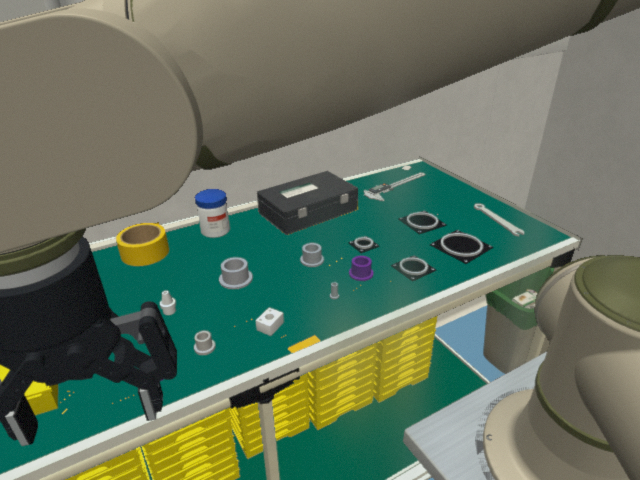

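Candidates in the top view:
- **Grey bushes:** 66 at (247,212), 50 at (325,223), 34 at (187,287), 18 at (313,286).
- **Look-alikes:** purple at (355,269) and (145,295), nozzle at (176,225), block at (243,291).
- **Nests:** 80 at (475,285), 64 at (472,224), 48 at (405,290), 32 at (387,228).

I choose the four grey bushes, then measure them and check one close crop.

```bash
cat > h.py <<'E'
import numpy as np, cv2
def ray(f,uv,z):
    R=f["view"][:3,:3]; c=-R.T@f["view"][:3,3]
    d=R.T@np.linalg.solve(f["mtx"],[uv[0],uv[1],1.]); return c+d*(z-c[2])/d[2]
def proj(f,p):
    q=f["mtx"]@(f["view"][:3,:3]@np.asarray(p)+f["view"][:3,3]); return q[:2]/q[2]
def grey(img):   # bright, unsaturated
    h=cv2.cvtColor(img,cv2.COLOR_RGB2HSV); return ((h[...,1]<70)&(h[...,2]>85)).astype(np.uint8)*255
def blob(f,uv,z,r):
    """grey blob nearest pixel uv within r px: outline cast on plane z, circle fit -> centre, diameter"""
    m=grey(f["frame"]); k=np.zeros_like(m); cv2.circle(k,tuple(int(round(a)) for a in uv),int(r),255,-1)
    cs=cv2.findContours(m&k,cv2.RETR_EXTERNAL,cv2.CHAIN_APPROX_NONE)[0]
    c=cv2.convexHull(max(cs,key=lambda c:cv2.contourArea(cv2.convexHull(c))))[:,0]
    P=np.array([ray(f,p,z)[:2] for p in c],np.float32)*1000
    (x,y),rad=cv2.minEnclosingCircle(P); e=cv2.fitEllipse(P)
    return np.array([x,y])/1000,2*rad,np.array(e[0])/1000,e[1]
B={"66":((247,212),.005,24),"50":((325,223),.005,20),"34":((187,287),.007,16),"18":((313,286),.004,10)}
N={"66":((475,285),.009,26),"50":((472,224),.009,22),"34":((405,290),.009,17),"18":((387,228),.009,12.5)}
E
python3 - <<'E'
from h import *
np.set_printoptions(precision=4,suppress=True)
f=dict(np.load("pics/top0.npz"))
for n,D in (("bush",B),("nest",N)):
    for k,(uv,z,r) in D.items(): print(n,k,*blob(f,uv,z,r))
im=f["frame"][190:320,120:520,::-1]; cv2.imwrite("pics/crop.png",cv2.resize(im,None,fx=2,fy=2,interpolation=cv2.INTER_CUBIC))
from bench import kinematics
s=.5**.5
for p in [(.45,.3),(.6,.2),(.45,-.2),(.59,-.23)]:
  for q in ([s,s,0,0],[-s,s,0,0]): print(p,q[0],kinematics.ik([*p,.15],q))
E
```

```text
bush 66 [0.5964 0.2306] 65.86402893066406 [0.5963 0.2307] (64.46205139160156, 65.50599670410156)
bush 50 [0.576  0.0677] 49.920875549316406 [0.5762 0.0677] (48.598121643066406, 49.32243347167969)
bush 34 [0.4418 0.3469] 35.503055572509766 [0.4413 0.3466] (33.10353469848633, 35.42348861694336)
bush 18 [0.4483 0.0908] 16.94095230102539 [0.4483 0.0909] (16.18538475036621, 16.91183853149414)
nest 66 [ 0.4557 -0.2403] 91.68649291992188 [ 0.4556 -0.2404] (91.11041259765625, 91.3862075805664)
nest 50 [ 0.5821 -0.2367] 76.64832305908203 [ 0.5824 -0.2362] (74.9815673828125, 75.60182189941406)
nest 34 [ 0.4444 -0.0974] 59.662681579589844 [ 0.4443 -0.0972] (58.7421989440918, 59.295372009277344)
nest 18 [ 0.5702 -0.0612] 45.9201774597168 [ 0.5705 -0.0606] (43.24101257324219, 45.02674102783203)
(0.45, 0.3) 0.7071067811865476 [ 0.3713  0.4232  1.5632 -0.      1.1552  0.3713]
(0.45, 0.3) -0.7071067811865476 [ 0.3713  0.4232  1.5632 -0.      1.1552 -2.7703]
(0.6, 0.2) 0.7071067811865476 [ 0.1368  0.6153  1.2547 -0.      1.2716  0.1368]
(0.6, 0.2) -0.7071067811865476 None
(0.45, -0.2) 0.7071067811865476 [-0.6566  0.3246  1.7078 -0.      1.1091 -0.6566]
(0.45, -0.2) -0.7071067811865476 [-0.6566  0.3246  1.7078 -0.      1.1091  2.4849]
(0.59, -0.23) 0.7071067811865476 [-0.5564  0.617   1.2518 -0.      1.2728 -0.5564]
(0.59, -0.23) -0.7071067811865476 [-0.5564  0.617   1.2518 -0.      1.2728  2.5852]
```

View pics/crop.png

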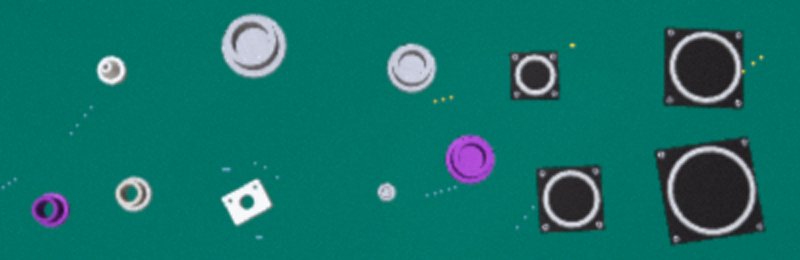

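The crop shows the four grey bushes with fitted diameters of 66, 50, 35 and 17 mm. Both purple parts, the nozzle and the block are clearly different. I'll start with bush_66 and use the wrist camera to refine.

```bash
python3 - <<'E'
from h import *
from bench import env,eyes,monitor
np.set_printoptions(precision=4,suppress=True)
s=.5**.5
env.reach([.5964,.2306,.15],[s,s,0,0])
f=eyes.grab_frame("wrist"); np.savez("pics/w66.npz",**f); cv2.imwrite("pics/w66.png",f["frame"][:,:,::-1])
c=proj(f,[.5964,.2306,.005]); print(c,proj(f,[.5964+.033,.2306,.005]), blob(f,c,.005,130)); print(monitor.sense()["clock"],-f["view"][:3,:3].T@f["view"][:3,3])
E
```

```text
[321.8042 226.471 ] [364.5608 226.492 ] (array([0.5988, 0.2265]), 72.59269714355469, array([0.5984, 0.2271]), (65.9706802368164, 72.57549285888672))
2.075 [0.5967 0.3084 0.2936]
```

View pics/w66.png

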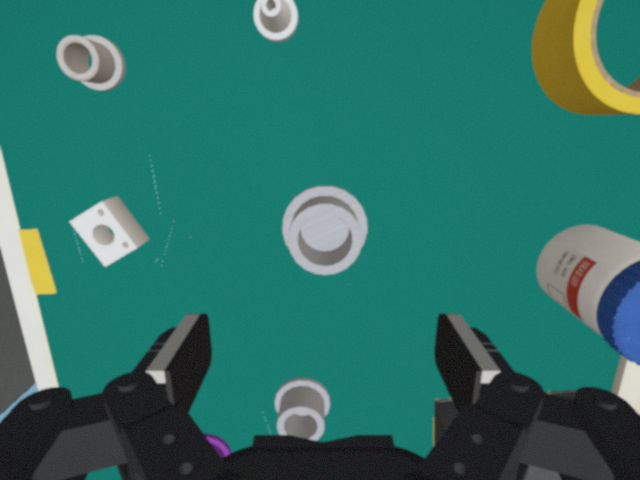

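The wrist view shows bush_66 centred at about (325,230), with a clear path around it. Top and wrist agree within 2 mm, so I pick and place it.

```bash
cat >> h.py <<'E'
from bench import env,eyes,monitor
Q=[.5**.5,.5**.5,0,0]
def st(t):
    s=monitor.sense(); print(t,"clk %.1f gap %.3f gf %.0f"%(s["clock"],s["finger_gap"],s["gripper_force"]),"F",s["contact_force"].round(1),"p",s["position"].round(4))
def pick(x,y,z,effort=50):
    env.reach([x,y,.12],Q); print("guard",env.movel([x,y,z],velocity=.12,guard=12))
    env.close_gripper(effort); st("closed"); env.movel([x,y,.12],velocity=.15); st("lifted")
def place(x,y,z):
    env.reach([x,y,.10],Q); env.movel([x,y,z+.02],velocity=.15); g=env.movel([x,y,z+.0025],velocity=.04,guard=8); st(f"down {g}")
    env.release(); env.movel([x,y,.12],velocity=.15); st("off")
def snap(cam,name):
    f=eyes.grab_frame(cam); cv2.imwrite(f"pics/{name}.png",f["frame"][:,:,::-1]); np.savez(f"pics/{name}.npz",**f); return f
E
python3 - <<'E'
from h import *
pick(.5975,.230,.006)
f=snap("wrist","h66")
place(.4556,-.2404,.006)
env.movel([.4556,-.2804,.16]); f=snap("wrist","n66")
E
```

```text
guard False
closed clk 3.8 gap 0.592 gf 53 F [-1.1  0.   6.1] p [0.5978 0.2301 0.0067]
lifted clk 4.8 gap 0.596 gf 52 F [-0.5  0.  -2.6] p [0.5968 0.2299 0.1186]
down True clk 7.7 gap 0.590 gf 54 F [ 0.6 -0.8 -0. ] p [ 0.4555 -0.2404  0.0092]
off clk 9.0 gap 1.002 gf 0 F [ 0.1  0.8 -0.2] p [ 0.4552 -0.2401  0.1192]
```

View pics/n66.png

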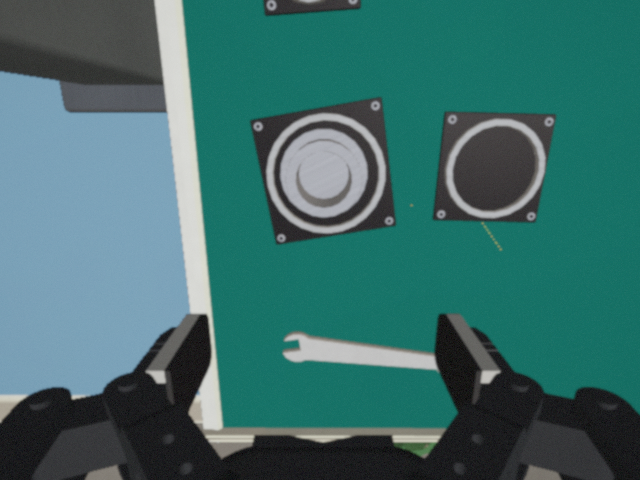

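bush_66 sits inside its ring: bush centre about (323,172), ring centre about (327,173), so roughly 2–3 mm low in x. I'll shift the remaining nests by +1.5 mm in x and do bush_50 and bush_34, looking from above each bush first.

```bash
python3 - <<'E'
from h import *
pick(.577,.0677,.006)
place(.584,-.2364,.006)
env.reach([.443,.3467,.15],Q); f=snap("wrist","w34")
c=proj(f,[.442,.3467,.007]); print(c,blob(f,c,.007,60))
pick(.443,.346,.005)
place(.4458,-.0973,.005)
env.movel([.4458,-.16,.18]); f=snap("wrist","n34")
E
```

```text
guard False
closed clk 12.6 gap 0.453 gf 50 F [-1.2 -0.2  5.1] p [0.5773 0.0677 0.0065]
lifted clk 13.5 gap 0.450 gf 50 F [ 0.9  0.4 -1.8] p [0.5764 0.0677 0.1189]
down True clk 15.7 gap 0.453 gf 51 F [-1.5  0.8  5.6] p [ 0.584  -0.2364  0.0096]
off clk 17.1 gap 0.999 gf 0 F [ 0.8  0.1 -0.4] p [ 0.5836 -0.2361  0.119 ]
[319.22735447 225.18911622] (array([0.4433696 , 0.34435822]), 38.66971206665039, array([0.44319656, 0.34478629]), (34.403751373291016, 38.71652603149414))
guard False
closed clk 21.2 gap 0.338 gf 49 F [-2.  -0.4  4.8] p [0.4433 0.3461 0.0056]
lifted clk 22.2 gap 0.341 gf 49 F [ 0.3 -0.1 -1.9] p [0.4425 0.3457 0.119 ]
down True clk 24.9 gap 0.342 gf 50 F [-0.5  1.   6.4] p [ 0.4458 -0.0973  0.0086]
off clk 26.4 gap 1.002 gf 0 F [ 0.7 -0.4 -0.5] p [ 0.4454 -0.0971  0.1192]
```

View pics/n34.png

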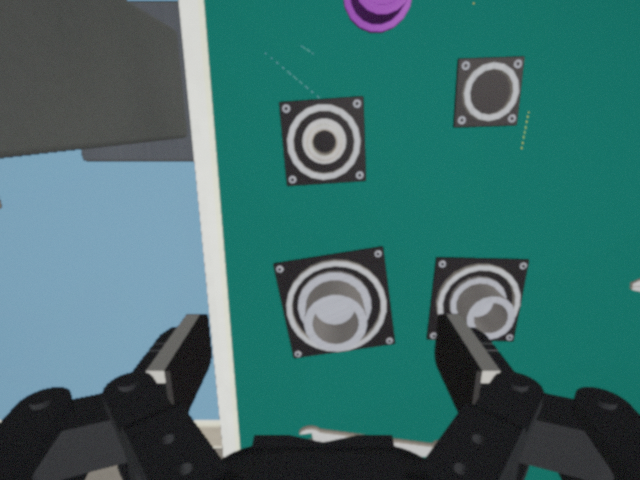

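All three bushes sit in their rings: 34 at (324,142), 50 at about (480,303), 66 at (335,305). Next is bush_18, with its nest re-measured from this view.

```bash
python3 - <<'E'
from h import *
f=dict(np.load("pics/n34.npz")); print("nest",ray(f,(492,91),.009), blob(f,(492,91),.009,31))
env.reach([.4495,.0908,.13],Q); f=snap("wrist","w18")
c=proj(f,[.449,.0908,.004]); print(c,blob(f,c,.004,35))
cv2.imwrite("pics/w18c.png",f["frame"][100:400,150:500,::-1])
E
```

```text
nest [ 0.57418795 -0.0611797   0.009     ] (array([ 0.57404919, -0.06251583]), 46.62714767456055, array([ 0.57387793, -0.06177383]), (41.844261169433594, 46.09682846069336))
[319.95208486 231.07047911] (array([0.45043439, 0.08616437]), 24.959625244140625, array([0.45014331, 0.08652064]), (18.89828109741211, 25.457998275756836))
```

View pics/w18c.png

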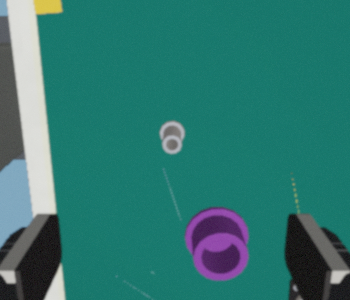

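The crop shows bush_18 with its flange at about (172,132). The purple part is well clear of the fingers.

```bash
python3 - <<'E'
from h import *
pick(.450,.090,.009,40)
place(.5725,-.0612,.009)
env.movel([.5725,-.12,.14]); f=snap("wrist","n18")
env.reach([.35,.3,.25],Q); f=snap("top","topend")
cv2.imwrite("pics/endc.png",cv2.resize(f["frame"][190:320,120:520,::-1],None,fx=2,fy=2,interpolation=cv2.INTER_CUBIC)); st("end")
E
```

```text
guard False
closed clk 30.2 gap 0.132 gf 39 F [-1.2  0.7  3.1] p [0.4501 0.09   0.0092]
lifted clk 31.1 gap 0.133 gf 39 F [-0.1 -0.  -0.1] p [0.4495 0.09   0.1192]
down True clk 32.9 gap 0.134 gf 39 F [-1.5  0.1  5.6] p [ 0.5724 -0.0612  0.0122]
off clk 34.5 gap 1.000 gf 0 F [0.5 0.2 0.1] p [ 0.572  -0.0611  0.1191]
end clk 37.0 gap 1.000 gf 0 F [-0.5  1.   0.4] p [0.3505 0.2995 0.2497]
```

View pics/n18.png

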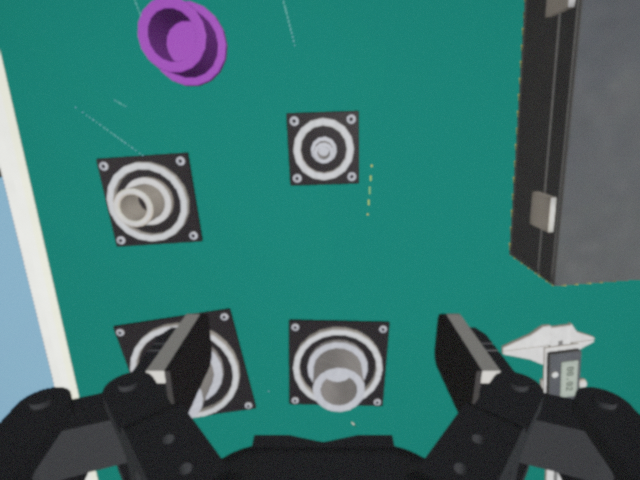

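View pics/endc.png

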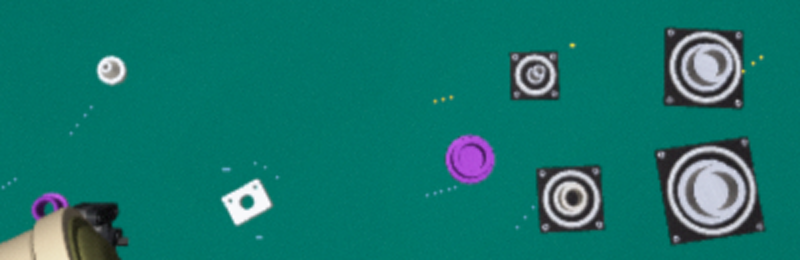

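Both views show every bush inside its own ring, and each touched down about 3 mm above its bench height. The nozzle, block and purple parts haven't moved.

```bash
python3 -c "
from bench import job
print(job.hand_in())"
```

```text
the job is handed in; nothing more can be done
None
```

I stood all four bushes flange down in their matching nests, left the nozzle, block and purple look-alikes where they were, and handed the job in at about 37 s; the hand-in call returned no verdict.

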